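# Pack hub flanges head to tail in a stop frame

### The job

Pack the two loose steel hub flanges (hat-shaped parts) into the stop frame behind the one already lying at its end stop, hub up and hub down by turns, so that the three nest tight together in one straight row and none sticks out of the open end. They can simply be slid along the bench: leave each flange the way up it stands now without tipping it over, and leave the timer, small bottle, beaker and marker where they are.

Things in the scene. Friction and masses are not known exactly. Their poses are not given: they have to be found in the camera images.
- frame: aluminium stop frame fixed on the bench, no floor: two rails 10 mm high, 12 mm wide, 74 mm apart inside, closed at the far end by a 10 mm high stop, open towards the robot. Origin on the bench at the middle of the open end; x runs inwards along the middle line, y left, z up. Inner face of the stop at x = 184 mm. Flared lead-ins run out to x = -30 mm, spreading to 108 mm inside, 129 mm outside.
- set_flange_mid (a point): centre (half-way up, 12.5 mm above the bench) of the flange already in the frame: a steel hat-shaped part, brim 68 mm across and 8 mm thick, hub 44 mm across, 25 mm high over all, 0.3 kg, loose, standing on its brim, hub up (brim 0 to 8 mm, hub 8 to 25 mm above the bench); it lies at the stop, at most 4 mm off it. z axis up.
- flange_hub_up_mid (a point): centre (half-way up) of the loose flange that stands on its brim, hub up: brim 68 mm across and 8 mm thick, hub 44 mm across, 25 mm high over all, 0.3 kg, brim 0 to 8 mm, hub 8 to 25 mm above the bench. It lies outside the open end, left or right of the frame's middle line. z axis up.
- flange_hub_down_mid (a point): centre (half-way up) of the loose flange standing on its hub, hub down: same sizes, hub 0 to 17 mm, brim 17 to 25 mm above the bench; outside the open end, on the other side of the middle line. z axis up. Its brim passes over the rails and over a hub-up flange's brim; touching neighbours then lie 56 mm apart, centre to centre (68 mm if the same way up).
- timer_mid (a point): centre of the loose white bench timer, a bystander (62 x 62 mm, 20 mm high) right of the frame
- reagent_small_mid (a point): centre of the loose small brown bottle, a bystander (42 mm across, 76 mm high) left of the frame
- beaker_small_mid (a point): centre of the loose small beaker, a bystander (62 mm across, 63 mm high) left of the frame
- marker_mid (a point): centre of the loose marker pen, a bystander (140 mm long, 13 mm thick, lying) right of the frame
Mind the look-alikes: they are no part of the job. Leave any brown or green look-alike of the part that bears flange_hub_down_mid alone.

How it is judged (in metres and radians):
At the end, for the whole second after the job is handed in: From the stop outwards: hub up, hub down, hub up, all flat on the bench. Neighbours' centres under 60 mm apart (56 when touching), within 12 mm of the middle line, the first at least 144 mm and the last at least 30 mm in from the open end (horizontal distance between set_flange_mid and flange_hub_down_mid below 0.06 m and horizontal distance between flange_hub_down_mid and flange_hub_up_mid below 0.06 m and x of set_flange_mid in the frame of frame above 0.144 m and x of flange_hub_up_mid in the frame of frame above 0.03 m and y of set_flange_mid in the frame of frame between -0.012 and 0.012 m and angle between each of set_flange_mid, flange_hub_up_mid, flange_hub_down_mid's own z axis and vertical below 0.08 rad and height (world z) of each of set_flange_mid, flange_hub_up_mid, flange_hub_down_mid below 0.017 m and y of flange_hub_up_mid in the frame of frame between -0.012 and 0.012 m and y of flange_hub_down_mid in the frame of frame between -0.012 and 0.012 m).
It fails at once if the white bench timer is pushed more than 30 mm (distance of timer_mid from where it was at the start of the episode above 0.03 m).
It fails at once if the small brown bottle is pushed more than 30 mm (distance of reagent_small_mid from where it was at the start of the episode above 0.03 m).
It fails at once if the small beaker is pushed more than 30 mm (distance of beaker_small_mid from where it was at the start of the episode above 0.03 m).
It fails at once if the marker pen is pushed more than 30 mm (distance of marker_mid from where it was at the start of the episode above 0.03 m).
It fails at once if a flange is tipped over (angle between any of set_flange_mid, flange_hub_up_mid, flange_hub_down_mid's own z axis and vertical above 0.6 rad).
It also fails if it takes over 67 s, if anything falls off the work surface, if the arm or the gripper's body presses on something with over 40 N, if the wrist force passes 120 N, or if a joint passes its speed limit or range.

### The arm

A 6-joint arm with a two-finger parallel gripper is mounted at the origin on a cart in front of the work surface, level with it; the furniture and walls round the work are solid. World frame = base frame: x ahead of the robot, y to its left, z up, the work surface at z = 0. Lengths are in mm, angles in rad, forces in N, time in s.
With the tool pointing down it reaches from about 375 to 975 mm from the base axis. Payload 3.8 kg.
Tool frame: the origin (TCP) lies midway between the tips of the shut fingers; the grasp point (between the pads) lies 19 mm behind it (pinch_z is the distance from the TCP to the grasp point, in mm); z points along the fingers, x is the direction in which the jaws open and shut, and the axes are right-handed (so a half turn about z gives the same grasp; the last joint's range is limited). The gripper opens to 85 mm and grips with 20 to 120 N. Pads are 22 mm wide; open, the fingers measure 114 mm over their backs; the gripper's body (76 mm by 85 mm) begins 54 mm behind the grasp point. The pads swing forward as they close: fully open they stand 13 mm farther back than shut.
Start: joints at [-1.376, 0.264, 1.604, -0, 1.274, -0.037], TCP at [155.062, -656.943, 231.28] pointing down, gripper open.
Joint ranges: [-2.63, 2.63], [-0.94, 2.18], [0.31, 2.57], [-1.31, 4.45], [0, 2.66], [-2.55, 2.55]. Speed limits (rad/s): [2.57, 2.57, 3.14, 3.14, 3.14, 3.14].

### API

Orientations are given as a unit quaternion [w, x, y, z].
In Python, from station import * gives the robot as it stands.
- The arm moves only by the tool drive_tool, never from a script. Its argument "deltas" is a list of rows, each an object with "offset": the shift along the tool's x, y, z in cm, a list of three; "spin": the turn about the tool's z in degrees; "claw": the gripper's target within -1 to 1 (fully open at 1, half-way at 0, shut at -1). A call has 1 to 20 rows; each row is the pose to reach, as a shift and turn from the pose commanded when the call began, along the tool's axes at that moment; what a row does not reach only later rows make up. A row lasts 1/8 s, in which the tool goes at most 62.5 mm and 10.7 degrees, less where a joint would pass 70% of its speed; a pose out of reach is approached as far as the arm can. A call with a gripper value outside its range is refused whole. The fingers move at their own pace and stop on an object; "force" is the grip in N (left out, the last holds). Time passes only in rows, so rows that repeat a pose let the fingers close. It gives the time, the measured TCP pose, the force and the opening at its end, in the units of the state.
- read_state(): the state, without advancing time (a new reading comes with each control period).
- read_camera(name): name is "scene" or "side" or "wrist"; returns a dict with "image" (420x560x3 uint8, red, green, blue), "fov_y" (degrees; the focal length in pixels is half the picture's height over the tangent of half this angle, whatever the lens; pixels are square), "cx", "cy" (the principal point, pixels), "k1" (the pictures are not rectified: a ray, as slopes to the right and down, at radius r is drawn at 1 + k1 r^2 times it, then the intrinsics apply), "position" and "rotation" of the camera in the world; the wrist camera has in their place "tool_from_camera" (4x4, takes a point from camera to tool coordinates, whose origin is the TCP and whose axes are the tool frame's). Camera axes: x right, y down, z forward; pixel columns grow to the right and rows downward; lengths in mm; the calibration is good to about 2 mm. A picture is of the moment at which its call begins: read the wrist's pose just before it. There is no depth.
- sign_off(): hands the job in, once; it reports no verdict.
The state is a dict: "clock": time; "qpos": joint angles; "qvel": joint speeds; "joint_efforts": joint torques, N m; "eef_pos": TCP position; "ee_rot": TCP orientation; "ft_force": force on the tool from outside, world axes, zero at the start; "ft_torque": the same for the moment, N m; "opening": opening from 0.0 (shut) to 1.0 (fully open).
Only numpy, scipy, OpenCV 4.12 (cv2) and the standard library are available. Lean on these libraries where they do the work, as an engineer would, in place of code of your own. Each camera call takes 0.05 s, during which the arm holds its last target. There are 200 camera calls.

## Working session

There is one attempt and no reset: what is moved stays moved. The work goes in short steps, Python scripts to look and compute and a tool call to move; the robot and the scene stay as the last step left them, time stands still between calls to the robot, and variables do not carry over. Pictures are saved under pics/ and viewed, about 8 in all and at most 12, crops included, and the job is handed in when it is done.

Besides the shell and the picture viewer there is one more tool, called after "Request:" as a command line: name --argument value ..., lists and objects as JSON in quotes. drive_tool: Moves the arm, as the interface text tells. Its arguments: {"type":"object","properties":{"deltas":{"type":"array"},"force":{"type":"number"}},"required":["deltas"]}

```bash
mkdir -p pics; ls; cat > h.py <<'E'
from station import *
import numpy as np, cv2
def save(c,n): cv2.imwrite(f'pics/{n}.png',c['image'][:,:,::-1])
def K(c):
    f=c['image'].shape[0]/2/np.tan(np.radians(c['fov_y'])/2)
    return np.array([[f,0,c['cx']],[0,f,c['cy']],[0,0,1]]),np.array([c['k1'],0,0,0.])
def ray(c,uv,z,T=None):
    """pixels -> world points on plane z; T = world_from_camera 4x4 for wrist"""
    k,d=K(c); p=cv2.undistortPoints(np.array(uv,float).reshape(-1,1,2),k,d).reshape(-1,2)
    R,t=(np.array(c['rotation']),np.array(c['position'])) if T is None else (T[:3,:3],T[:3,3])
    w=np.c_[p,np.ones(len(p))]@R.T
    return t+w*((z-t[2])/w[:,2])[:,None]
E
python3 - <<'E'
from h import *
for n in('scene','side'):
    c=read_camera(n); save(c,n); print(n,c['position'],c['rotation'],c['fov_y'],c['k1'])
print(read_state())
E
```

```text
pics
scene [ 861.99405374 -225.02948862  650.51267465] [-0.38317963  0.86638108  0.29473845 -0.12524554] 50.103994869849295 0.02373948674300017
side [ 478.18863535 -751.1798333   468.39939328] [-0.56507605  0.82496383 -0.01071196  0.00299734] 42.514796318940085 -0.10345928866750898
{'clock': 0.1, 'qpos': array([-1.37589760e+00,  2.64696075e-01,  1.60525949e+00,  6.02291829e-07,
        1.27370416e+00, -3.69037543e-02]), 'qvel': array([ 9.42204421e-05, -1.39342155e-03, -4.11570953e-03,  1.37818845e-03,
        2.72007303e-04,  8.77284718e-04]), 'joint_efforts': array([-3.87832652e-04, -5.16707826e+01, -3.68590379e+01,  1.34699701e-05,
        6.24805049e-03, -9.58529597e-06]), 'eef_pos': array([ 154.93489628, -656.28754264,  230.06231123]), 'ee_rot': array([-6.71087801e-04,  7.84133497e-01, -6.20591323e-01, -7.86027959e-04]), 'ft_force': array([-0.40878786,  0.14997763,  0.29939007]), 'ft_torque': array([0.04037886, 0.04640876, 0.0075468 ]), 'opening': 1.00192284980771}
```

```bash
sed -i "s/np.array(c\['rotation'\])/quat(c['rotation'])/" h.py; cat >> h.py <<'E'
from scipy.spatial.transform import Rotation
def quat(q): q=np.array(q,float); return Rotation.from_quat(q[[1,2,3,0]]).as_matrix()
E
python3 -c "
import cv2
for n in('scene','side'):
    i=cv2.imread(f'pics/{n}.png');cv2.imwrite(f'pics/{n}2.png',cv2.resize(i,(800,600)))"
```

```text
(no output)
```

View pics/scene2.png

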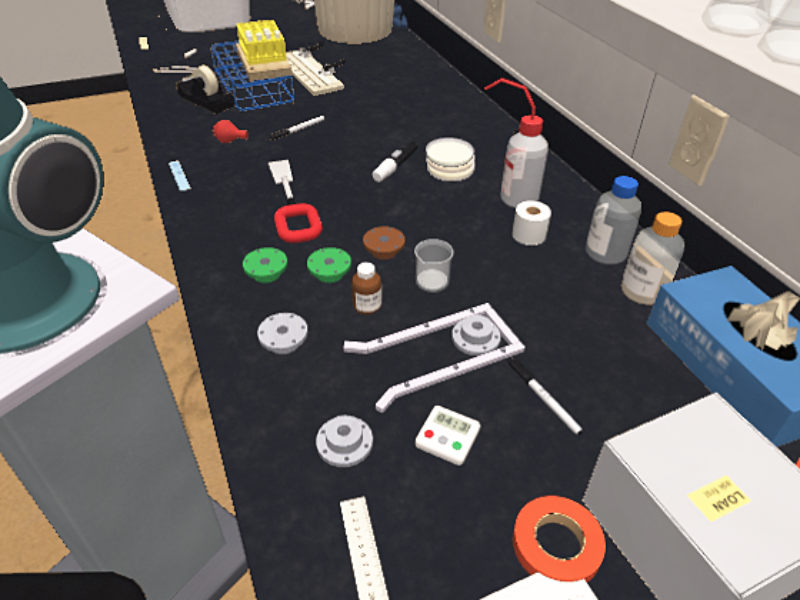

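View pics/side2.png

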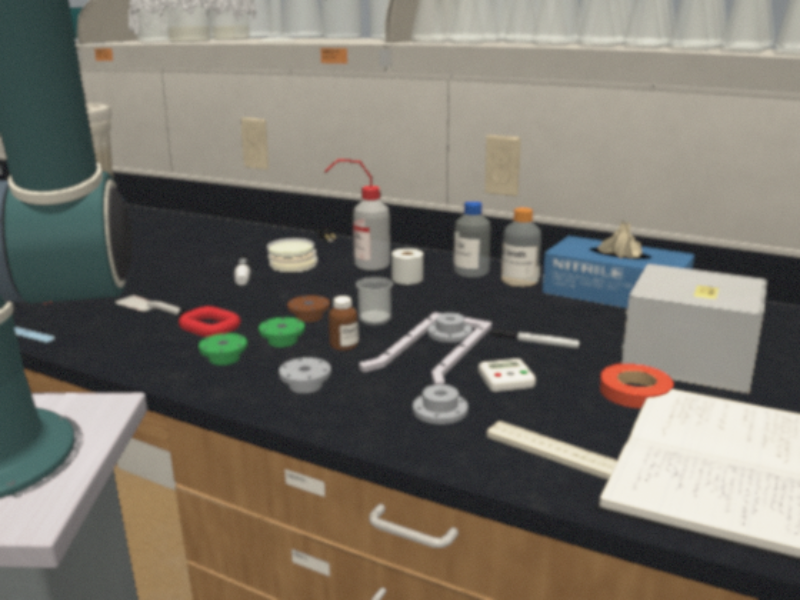

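```bash
python3 - <<'E'
from h import *
for n,boxes in (('scene',dict(down=(250,300,312,362),up=(312,410,378,472),frame=(335,298,528,415),timer=(412,400,486,468))),('side',dict(down=(272,350,338,396),up=(408,380,472,426),frame=(355,308,498,382)))):
    c=read_camera(n); im=c['image']; g=im.min(2)
    m=(g>95).astype(np.uint8)
    vis=np.zeros_like(im); 
    for k,b in boxes.items():
        x0,y0,x1,y1=[int(v*.7) for v in b]
        cs,_=cv2.findContours(m[y0:y1,x0:x1].copy(),cv2.RETR_EXTERNAL,cv2.CHAIN_APPROX_NONE)
        for q in sorted(cs,key=cv2.contourArea)[::-1][:3]:
            a=cv2.contourArea(q)
            if a<100: continue
            p=q.reshape(-1,2)+[x0,y0]
            z={'down':25,'up':8,'frame':10,'timer':20}[k]
            W=ray(c,p,z)[:,:2].astype(np.float32)
            (mc,r)=cv2.minEnclosingCircle(W); 
            print(n,k,a,'encl',np.round(mc),round(r,1),'rect',cv2.minAreaRect(W))
            if k=='frame':
                h=cv2.approxPolyDP(W.reshape(-1,1,2),5,True).reshape(-1,2); print(np.round(h).tolist())
                
E
```

```text
scene down 740.5 encl [368. 170.] 39.6 rect ((367.6023254394531, 170.13949584960938), (65.79537963867188, 77.70052337646484), 43.413997650146484)
scene up 1083.5 encl [541. 100.] 36.9 rect ((540.9797973632812, 99.14073181152344), (68.30240631103516, 70.98017120361328), 68.28762817382812)
scene frame 2486.5 encl [545. 282.] 126.0 rect ((543.9116821289062, 285.26361083984375), (227.89120483398438, 133.17237854003906), 61.93196487426758)
[[551.0, 408.0], [461.0, 236.0], [435.0, 222.0], [447.0, 208.0], [473.0, 222.0], [536.0, 340.0], [558.0, 311.0], [582.0, 306.0], [597.0, 314.0], [536.0, 195.0], [537.0, 164.0], [546.0, 156.0], [551.0, 158.0], [553.0, 193.0], [639.0, 357.0], [636.0, 365.0]]
scene frame 141.0 encl [411. 302.] 20.7 rect ((413.27197265625, 298.99853515625), (36.111087799072266, 27.66611099243164), 37.90985107421875)
[[391.0, 299.0], [413.0, 281.0], [428.0, 293.0], [429.0, 309.0], [419.0, 321.0]]
scene timer 1178.0 encl [638. 173.] 43.4 rect ((637.564208984375, 173.78041076660156), (62.84803771972656, 68.31303405761719), 10.562113761901855)
side down 632.0 encl [367. 155.] 5
[... 417 characters left out ...]
1.0, 235.0], [435.0, 217.0], [440.0, 194.0], [469.0, 206.0], [534.0, 330.0], [547.0, 297.0], [582.0, 285.0], [535.0, 191.0], [535.0, 160.0], [550.0, 160.0], [550.0, 177.0], [630.0, 332.0], [636.0, 360.0], [598.0, 380.0], [590.0, 398.0], [558.0, 399.0]]
side frame 197.0 encl [453. 398.] 38.5 rect ((454.4704284667969, 395.4000244140625), (68.69482421875, 46.91945266723633), 89.7068099975586)
[[431.0, 430.0], [440.0, 368.0], [462.0, 361.0], [478.0, 384.0], [478.0, 428.0]]
side frame 146.0 encl [615. 188.] 32.7 rect ((610.3668823242188, 188.8741912841797), (63.622413635253906, 23.608715057373047), 82.35198974609375)
[[612.0, 219.0], [601.0, 211.0], [603.0, 158.0], [618.0, 157.0], [626.0, 219.0]]
```

```bash
cat >> h.py <<'E'
def Tw():
    s=read_state(); T=np.eye(4); T[:3,:3]=quat(s['ee_rot']); T[:3,3]=s['eef_pos']; return T
def off(p):
    T=Tw(); return np.round((np.array(p)-T[:3,3])@T[:3,:3]/10,1)
E
python3 - <<'E'
from h import *
c=read_camera('scene'); s=.7
F=np.array([.466,.885]);N=np.array([-.885,.466]);O=np.array([505,212])
for n,u,v,z in (('bottle base',368,310,0),('bottle base R edge',381,303,0),('beaker',434,288,0),('green',329,262,25),('brown',384,240,25),('marker',546,397,6),('timer',448,434,20),('set',478,331,25),('setbrim',477,340,8)):
    p=ray(c,[(u*s,v*s)],z)[0][:2]; print(n,np.round(p),'frame',np.round([(p-O)@F,(p-O)@N]))
for p in ([480,-250,240],[400,100,240]): print(off(p))
T=Tw();print(T[:3,:2].T)
w=read_camera('wrist');print(w['tool_from_camera'],w['fov_y'])
E
```

```text
bottle base [416. 297.] frame [ 33. 119.]
bottle base R edge [421. 320.] frame [ 57. 125.]
beaker [464. 396.] frame [144. 122.]
green [317. 323.] frame [ 11. 218.]
brown [350. 418.] frame [110. 234.]
marker [701. 306.] frame [ 175. -129.]
timer [639. 174.] frame [  29. -136.]
set [578. 337.] frame [144.  -7.]
setbrim [579. 336.] frame [144.  -7.]
[-32.1 -41.   -0.9]
[-68.  -41.2  -0.9]
[[ 2.29677992e-01 -9.73265998e-01 -1.14748661e-03]
 [-9.73266648e-01 -2.29678104e-01 -3.45979812e-05]]
[[ 9.99999884e-01  6.68036136e-05 -4.76406552e-04  9.07852343e-01]
 [ 6.80865536e-05  9.60688525e-01  2.77628446e-01 -7.09641283e+01]
 [ 4.76224891e-04 -2.77628446e-01  9.60688409e-01 -1.42081968e+02]
 [ 0.00000000e+00  0.00000000e+00  0.00000000e+00  1.00000000e+00]] 71.55950431890795
```

Request:
drive_tool --deltas '[{"offset": [-32,-41,-3],"spin": -25,"claw": 1},{"offset": [-32,-41,-3],"spin": -25,"claw": 1},{"offset": [-32,-41,-3],"spin": -25,"claw": 1},{"offset": [-32,-41,-3],"spin": -25,"claw": 1},{"offset": [-32,-41,-3],"spin": -25,"claw": 1},{"offset": [-32,-41,-3],"spin": -25,"claw": 1},{"offset": [-32,-41,-3],"spin": -25,"claw": 1},{"offset": [-32,-41,-3],"spin": -25,"claw": 1},{"offset": [-32,-41,-3],"spin": -25,"claw": 1},{"offset": [-74,-45.7,-6],"spin": -49,"claw": 1},{"offset": [-74,-45.7,-6],"spin": -49,"claw": 1},{"offset": [-74,-45.7,-6],"spin": -49,"claw": 1},{"offset": [-74,-45.7,-6],"spin": -49,"claw": 1},{"offset": [-74,-45.7,-6],"spin": -49,"claw": 1},{"offset": [-74,-45.7,-6],"spin": -49,"claw": 1},{"offset": [-74,-45.7,-6],"spin": -49,"claw": 1},{"offset": [-74,-45.7,-6],"spin": -49,"claw": 1},{"offset": [-74,-45.7,-6],"spin": -49,"claw": 1},{"offset": [-74,-45.7,-6],"spin": -49,"claw": 1},{"offset": [-74,-45.7,-6],"spin": -49,"claw": 1}]'

```text
clock: 2.8
eef_pos: [430.1, 167.1, 291.1]
ee_rot: [0.0, 0.971, -0.241, -0.0]
ft_force: [0.5, -0.2, -0.3]
opening: 0.997
```

```bash
python3 - <<'E'
from h import *
T=Tw(); c=read_camera('wrist'); save(c,'w1'); print(T)
np.save('w1T.npy',T@c['tool_from_camera'])
E
```

```text
[[ 8.84200249e-01 -4.67107995e-01 -2.01854824e-04  4.30060334e+02]
 [-4.67108034e-01 -8.84200218e-01 -2.41786790e-04  1.67054796e+02]
 [-6.55395366e-05  3.08075950e-04 -9.99999950e-01  2.91142774e+02]
 [ 0.00000000e+00  0.00000000e+00  0.00000000e+00  1.00000000e+00]]
```

View pics/w1.png

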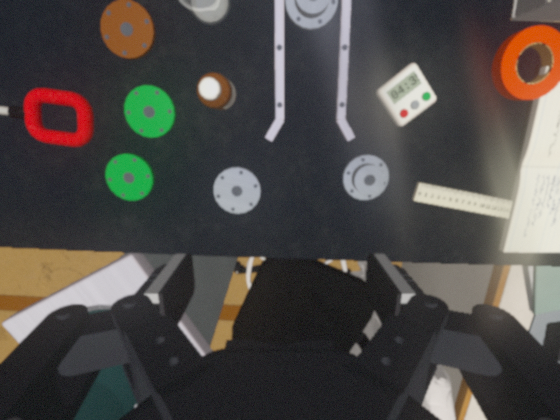

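The view from above is aligned with the frame: hub-down flange at (237,190), hub-up at (366,177), rails at columns ~279 and ~344, bends at row ~118, set flange at (312,5).

```bash
python3 - <<'E'
from h import *
c=read_camera('wrist'); T=np.load('w1T.npy'); g=c['image'].min(2); m=(g>80).astype(np.uint8)
def cont(x0,y0,x1,y1):
    cs,_=cv2.findContours(m[y0:y1,x0:x1].copy(),cv2.RETR_EXTERNAL,cv2.CHAIN_APPROX_NONE)
    return max(cs,key=cv2.contourArea).reshape(-1,2)+[x0,y0]
for n,b,z in(('down',(205,158,270,222),25),('up',(336,148,396,208),8)):
    W=ray(c,cont(*b),z,T)[:,:2].astype(np.float32); e=cv2.fitEllipse(W); print(n,np.round(e[0],1),np.round(e[1],1),cv2.minEnclosingCircle(W))
# rails: columns of the rail edges per row
L=[];
for r in range(30,112,4):
    a=np.where(m[r,262:300])[0]+262; b=np.where(m[r,325:362])[0]+325
    L.append((r,a[0]-.5,a[-1]+.5,b[0]-.5,b[-1]+.5))
L=np.array(L);
P=[ray(c,np.c_[L[:,i],L[:,0]],10,T)[:,:2] for i in(1,2,3,4)]
dirs=[cv2.fitLine(p.astype(np.float32),cv2.DIST_HUBER,0,.01,.01).ravel() for p in P]
for d in dirs: print(np.round(d,3),np.degrees(np.arctan2(d[1],d[0])))
print(np.round(ray(c,[(282,118.5),(340,118.5),(273.5,118),(350,117)],10,T),1))
E
```

```text
down [364.8 173.6] [68.9 69.8] ((364.83197021484375, 173.75546264648438), 35.552120208740234)
up [545.1 101. ] [67.2 87.6] ((550.50927734375, 103.34073638916016), 46.77092742919922)
[4.72000e-01 8.82000e-01 4.91324e+02 2.98173e+02] 61.858253
[4.63000e-01 8.86000e-01 5.04292e+02 2.91319e+02] 62.39995
[2.77000e-01 9.61000e-01 5.56705e+02 2.50801e+02] 73.90196
[2.28000e-01 9.74000e-01 5.84134e+02 2.38957e+02] 76.831055
[[469.  231.3  10. ]
 [540.6 193.6  10. ]
 [458.8 237.4  10. ]
 [553.9 189.   10. ]]
```

Request:
drive_tool --deltas '[{"offset": [-6.1,2.5,6],"spin": 0,"claw": 1},{"offset": [-6.1,2.5,6],"spin": 0,"claw": 1},{"offset": [-6.1,2.5,12],"spin": 0,"claw": 1},{"offset": [-6.1,2.5,18],"spin": 0,"claw": 1},{"offset": [-6.1,2.5,23],"spin": 0,"claw": 1},{"offset": [-6.1,2.5,25],"spin": 0,"claw": 1},{"offset": [-6.1,2.5,27],"spin": 0,"claw": 1},{"offset": [-6.1,2.5,28],"spin": 0,"claw": 1},{"offset": [-6.1,2.5,28.6],"spin": 0,"claw": 1},{"offset": [-6.1,2.5,28.6],"spin": 0,"claw": 1},{"offset": [-6.1,2.5,28.6],"spin": 0,"claw": 1}]' --force 40

```text
clock: 4.28
eef_pos: [364.9, 174.8, 6.0]
ee_rot: [-0.0, 0.971, -0.24, 0.001]
ft_force: [0.1, 0.5, 0.8]
opening: 0.998
```

```bash
python3 - <<'E'
from h import *
T=Tw(); c=read_camera('wrist'); save(c,'w2'); print(T[:3,3],read_state()['ft_force'])
E
```

```text
[364.93392796 174.76370108   5.98706595] [ 0.66107762  0.15385426 -0.59773491]
```

View pics/w2.png

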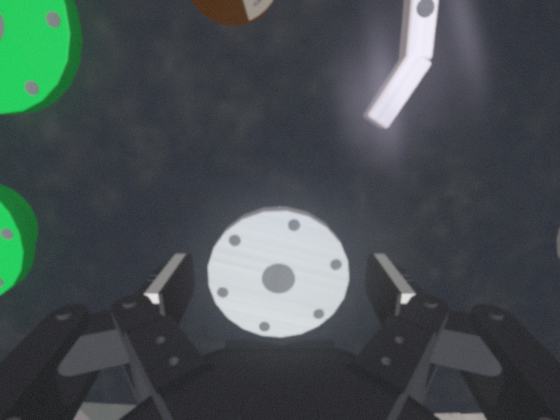

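The disc (centre ~(279,272)) sits centred between the fingers sideways; I check it along the finger width.

```bash
python3 - <<'E'
from h import *
T=Tw(); c=read_camera('wrist'); p=ray(c,[(279,206),(279,337),(207,272),(350,272)],25,T@c['tool_from_camera'])
print(np.round((p-T[:3,3])@T[:3,:3],1))
E
```

```text
[[  0.7 -34.6 -18.9]
 [  0.7  34.7 -19. ]
 [-33.3  -2.2 -19. ]
 [ 34.2  -2.2 -18.9]]
```

Centred within 1 mm. Close, then lift 4 mm.

Request:
drive_tool --deltas '[{"offset": [0,0,0],"spin": 0,"claw": -0.1},{"offset": [0,0,0],"spin": 0,"claw": -0.1},{"offset": [0,0,0],"spin": 0,"claw": -0.1},{"offset": [0,0,0],"spin": 0,"claw": -0.1},{"offset": [0,0,0],"spin": 0,"claw": -0.1},{"offset": [0,0,0],"spin": 0,"claw": -0.1},{"offset": [0,0,-0.2],"spin": 0,"claw": -0.1},{"offset": [0,0,-0.4],"spin": 0,"claw": -0.1},{"offset": [0,0,-0.4],"spin": 0,"claw": -0.1}]' --force 40

```text
clock: 5.5
eef_pos: [364.1, 174.4, 9.2]
ee_rot: [0.0, 0.971, -0.24, -0.0]
ft_force: [0.4, 1.1, -2.2]
opening: 0.778
```

Request:
drive_tool --deltas '[{"offset": [3,-1,0],"spin": 0,"claw": -0.1},{"offset": [6,-2,0],"spin": 0,"claw": -0.1},{"offset": [9,-3,0],"spin": 0,"claw": -0.1},{"offset": [10.7,-4,0],"spin": 0,"claw": -0.1},{"offset": [10.7,-6,0],"spin": 0,"claw": -0.1},{"offset": [10.7,-9,0],"spin": 0,"claw": -0.1},{"offset": [10.7,-12,0],"spin": 0,"claw": -0.1},{"offset": [10.7,-15,0],"spin": 0,"claw": -0.1},{"offset": [10.7,-16,0],"spin": 0,"claw": -0.1},{"offset": [10.7,-16,0],"spin": 0,"claw": -0.1},{"offset": [10.7,-16,0],"spin": 0,"claw": -0.1}]'

```text
clock: 6.88
eef_pos: [532.1, 265.6, 8.7]
ee_rot: [0.001, 0.971, -0.24, -0.001]
ft_force: [0.0, -0.8, -2.4]
opening: 0.775
```

```bash
python3 - <<'E'
from h import *
T=Tw(); c=read_camera('wrist'); save(c,'w3'); print(T[:3,3],read_state()['ft_force']); np.save('w3T.npy',T@c['tool_from_camera'])
E
```

```text
[532.08872628 265.61472233   8.71836003] [ 0.23294775 -0.17614179 -2.30284894]
```

View pics/w3.png

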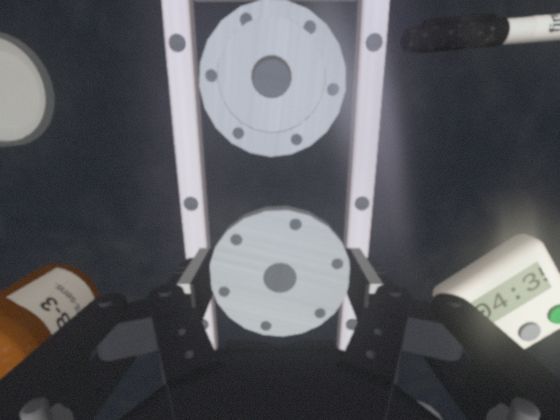

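Held flange at (280,271) is centred between rails; set flange brim at (272,78). Measure the gap.

```bash
python3 - <<'E'
from h import *
T=Tw(); c=read_camera('wrist'); M=T@c['tool_from_camera']
f=lambda uv,z: np.round((ray(c,uv,z,M)-T[:3,3])@T[:3,:3],1)[:,:2].tolist()
print('set brim L R front',f([(199,78),(346,78),(272,157)],8)); print('rails inner',f([(197,120),(358,120),(205,225),(350,225)],10)); print('stop',f([(270,1)],10))
E
```

```text
set brim L R front [[-35.7, -89.7], [31.2, -89.6], [-2.7, -53.8]]
rails inner [[-37.4, -71.2], [37.5, -71.2], [-37.3, -19.3], [37.2, -19.4]]
stop [[-3.1, -119.7]]
```

Request:
drive_tool --deltas '[{"offset": [0,0,0.3],"spin": 0,"claw": -0.1},{"offset": [0,-1,0.3],"spin": 0,"claw": -0.1},{"offset": [0,-2,0.3],"spin": 0,"claw": -0.1},{"offset": [0,-2.6,0.3],"spin": 0,"claw": -0.1},{"offset": [0,-2.9,0.3],"spin": 0,"claw": -0.1},{"offset": [0,-3.1,0.3],"spin": 0,"claw": -0.1},{"offset": [0,-3.2,0.3],"spin": 0,"claw": -0.1},{"offset": [0,-3.2,0.3],"spin": 0,"claw": -0.1}]'

```text
clock: 7.98
eef_pos: [548.2, 294.6, 6.2]
ee_rot: [0.0, 0.971, -0.24, -0.0]
ft_force: [-0.3, -0.6, -1.6]
opening: 0.774
```

Request:
drive_tool --deltas '[{"offset": [0,-0.1,0.05],"spin": 0,"claw": -0.1},{"offset": [0,-0.2,0.05],"spin": 0,"claw": -0.1},{"offset": [0,-0.3,0.05],"spin": 0,"claw": -0.1},{"offset": [0,-0.3,0.05],"spin": 0,"claw": -0.1}]'

```text
clock: 8.48
eef_pos: [548.9, 295.7, 6.2]
ee_rot: [0.002, 0.971, -0.239, -0.001]
ft_force: [-4.9, -8.0, 7.1]
opening: 0.769
```

Request:
drive_tool --deltas '[{"offset": [0,0.2,0],"spin": 0,"claw": 1},{"offset": [0,0.2,0],"spin": 0,"claw": 1},{"offset": [0,0.2,0],"spin": 0,"claw": 1},{"offset": [0,0.2,0],"spin": 0,"claw": 1},{"offset": [0,0.2,-2],"spin": 0,"claw": 1},{"offset": [0,0.2,-6],"spin": 0,"claw": 1},{"offset": [0,0.2,-12],"spin": 0,"claw": 1},{"offset": [3,5.5,-14],"spin": 0,"claw": 1},{"offset": [6,11,-14],"spin": 0,"claw": 1},{"offset": [8.6,17.4,-14],"spin": 0,"claw": 1},{"offset": [8.6,17.4,-14],"spin": 0,"claw": 1},{"offset": [8.6,17.4,-14],"spin": 0,"claw": 1},{"offset": [8.6,17.4,-14],"spin": 0,"claw": 1}]'

```text
clock: 10.1
eef_pos: [545.3, 104.6, 146.4]
ee_rot: [-0.0, 0.971, -0.239, 0.0]
ft_force: [-0.1, -0.9, -0.4]
opening: 1.002
```

```bash
python3 - <<'E'
from h import *
T=Tw(); c=read_camera('wrist'); save(c,'w4'); print(T[:3,3],read_state()['ft_force']); np.save('w4T.npy',T)
E
```

```text
[545.27411192 104.55905791 146.41363019] [-0.38331185  0.16404794 -0.54721498]
```

View pics/w4.png

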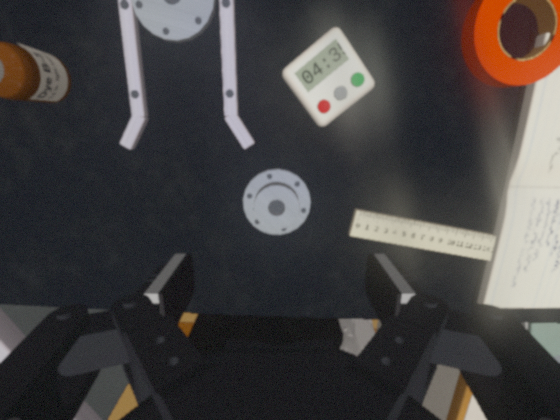

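```bash
python3 - <<'E'
from h import *
T=Tw(); c=read_camera('wrist'); M=T@c['tool_from_camera']
m=(c['image'].min(2)>80).astype(np.uint8)[160:245,235:320]
q=max(cv2.findContours(m,cv2.RETR_EXTERNAL,cv2.CHAIN_APPROX_NONE)[0],key=cv2.contourArea).reshape(-1,2)+[235,160]
p=(ray(c,q,6,M)-T[:3,3])@T[:3,:3]
print(cv2.fitEllipse(p[:,:2].astype(np.float32)),cv2.minEnclosingCircle(p[:,:2].astype(np.float32)))
print(((ray(c,[(277,208)],25,M)-T[:3,3])@T[:3,:3]))
E
```

```text
((-2.010099172592163, 7.794898509979248), (68.29593658447266, 69.0359878540039), 4.4681077003479) ((-2.477451801300049, 7.828501224517822), 35.14702606201172)
[[ -1.40204368   7.72242077 121.16267497]]
```

The flange brim fits a 68 mm circle at tool offset (-2, +8) mm; the hub top agrees.

Request:
drive_tool --deltas '[{"offset": [-0.2,0.8,5],"spin": 0,"claw": 1},{"offset": [-0.2,0.8,10],"spin": 0,"claw": 1},{"offset": [-0.2,0.8,12],"spin": 0,"claw": 1},{"offset": [-0.2,0.8,13.2],"spin": 0,"claw": 1},{"offset": [-0.2,0.8,13.7],"spin": 0,"claw": 1},{"offset": [-0.2,0.8,13.7],"spin": 0,"claw": 1},{"offset": [-0.2,0.8,13.7],"spin": 0,"claw": 1},{"offset": [-0.2,0.8,13.7],"spin": 0,"claw": -0.5},{"offset": [-0.2,0.8,13.7],"spin": 0,"claw": -0.5},{"offset": [-0.2,0.8,13.7],"spin": 0,"claw": -0.5},{"offset": [-0.2,0.8,13.7],"spin": 0,"claw": -0.5},{"offset": [-0.2,0.8,13.7],"spin": 0,"claw": -0.5},{"offset": [-0.2,0.8,13.7],"spin": 0,"claw": -0.5},{"offset": [-0.2,0.8,13.7],"spin": 0,"claw": -0.5},{"offset": [-0.2,0.8,13.7],"spin": 0,"claw": -0.5},{"offset": [-0.2,0.8,13.7],"spin": 0,"claw": -0.5}]' --force 40

```text
clock: 12.2
eef_pos: [539.8, 97.2, 9.5]
ee_rot: [-0.0, 0.971, -0.24, 0.0]
ft_force: [-2.0, -1.0, 5.5]
opening: 0.494
```

Request:
drive_tool --deltas '[{"offset": [0,0,-0.2],"spin": 0,"claw": -0.5},{"offset": [0,0,-0.3],"spin": 0,"claw": -0.5},{"offset": [-3,0,-0.3],"spin": 0,"claw": -0.5},{"offset": [-6,0,-0.3],"spin": 0,"claw": -0.5},{"offset": [-8,0,-0.3],"spin": 0,"claw": -0.5},{"offset": [-8.5,0,-0.3],"spin": 0,"claw": -0.5},{"offset": [-8.5,0,-0.3],"spin": 0,"claw": -0.5},{"offset": [-8.5,0,-0.3],"spin": 0,"claw": -0.5}]'

```text
clock: 13.2
eef_pos: [465.4, 136.6, 12.2]
ee_rot: [-0.0, 0.971, -0.24, 0.001]
ft_force: [0.2, 0.1, -2.7]
opening: 0.499
```

```bash
python3 - <<'E'
from h import *
T=Tw(); c=read_camera('wrist'); save(c,'w5'); print(T[:3,3],read_state()['ft_force'])
E
```

```text
[465.35929133 136.63628117  12.16707763] [-0.34063103 -0.39152381 -2.8128054 ]
```

View pics/w5.png

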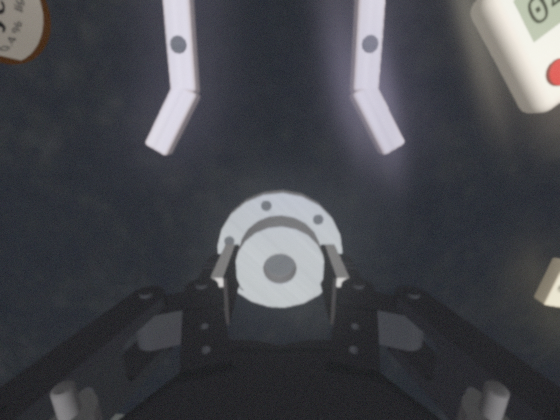

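```bash
python3 - <<'E'
from h import *
T=Tw(); c=read_camera('wrist'); M=T@c['tool_from_camera']
f=lambda uv,z: np.round((ray(c,uv,z,M)-T[:3,3])@T[:3,:3],1)[:,:2].tolist()
print(f([(198,90),(353,90),(192,10),(356,10),(171,92),(382,90)],10),f([(217,248),(343,248)],11),f([(280,268)],28))
E
```

```text
[[-36.9, -84.7], [35.1, -84.6], [-37.3, -117.7], [34.4, -117.7], [-49.6, -83.9], [48.7, -84.7]] [[-32.5, -5.5], [34.9, -5.4]] [[1.2, -2.7]]
```

Request:
drive_tool --deltas '[{"offset": [-0.2,-1,0],"spin": 0,"claw": -0.5},{"offset": [-0.2,-3,0],"spin": 0,"claw": -0.5},{"offset": [-0.2,-5,0],"spin": 0,"claw": -0.5},{"offset": [-0.2,-7,0],"spin": 0,"claw": -0.5},{"offset": [-0.2,-9,0],"spin": 0,"claw": -0.5},{"offset": [-0.2,-10,0],"spin": 0,"claw": -0.5},{"offset": [-0.2,-10.5,0.2],"spin": 0,"claw": -0.5},{"offset": [-0.2,-11,0.25],"spin": 0,"claw": -0.5},{"offset": [-0.2,-11.5,0.25],"spin": 0,"claw": -0.5},{"offset": [-0.2,-11.8,0.25],"spin": 0,"claw": -0.5},{"offset": [-0.2,-12,0.25],"spin": 0,"claw": -0.5},{"offset": [-0.2,-12,0.25],"spin": 0,"claw": -0.5}]'

```text
clock: 14.8
eef_pos: [518.5, 244.0, 9.6]
ee_rot: [-0.0, 0.971, -0.24, 0.0]
ft_force: [-0.9, -1.0, 3.8]
opening: 0.493
```

Request:
drive_tool --deltas '[{"offset": [0,-0.2,0],"spin": 0,"claw": -0.5},{"offset": [0,-0.3,0],"spin": 0,"claw": -0.5},{"offset": [0,-0.4,0],"spin": 0,"claw": -0.5},{"offset": [0,-0.5,0],"spin": 0,"claw": -0.5},{"offset": [0,-0.5,0],"spin": 0,"claw": -0.5}]'

```text
clock: 15.42
eef_pos: [519.0, 245.3, 9.5]
ee_rot: [0.003, 0.971, -0.239, -0.001]
ft_force: [-4.5, -13.0, 12.4]
opening: 0.498
```

Request:
drive_tool --deltas '[{"offset": [0,-0.2,0],"spin": 0,"claw": 1},{"offset": [0,-0.2,0],"spin": 0,"claw": 1},{"offset": [0,-0.2,0],"spin": 0,"claw": 1},{"offset": [0,-0.2,0],"spin": 0,"claw": 1},{"offset": [0,-0.2,-2],"spin": 0,"claw": 1},{"offset": [0,-0.2,-6],"spin": 0,"claw": 1},{"offset": [0,0,-12],"spin": 0,"claw": 1},{"offset": [0,0,-16],"spin": 0,"claw": 1},{"offset": [0,0,-16],"spin": 0,"claw": 1},{"offset": [0,0,-16],"spin": 0,"claw": 1},{"offset": [0,0,-16],"spin": 0,"claw": 1}]'

```text
clock: 16.8
eef_pos: [519.2, 247.8, 167.6]
ee_rot: [0.001, 0.971, -0.24, -0.001]
ft_force: [0.2, 0.1, -0.9]
opening: 0.998
```

```bash
python3 - <<'E'
from h import *
T=Tw(); c=read_camera('wrist'); save(c,'w6'); print(T[:3,3],read_state()['ft_force'])
E
```

```text
[519.17779518 247.761693   167.61459534] [-0.71934804 -0.14920867 -0.57078914]
```

View pics/w6.png

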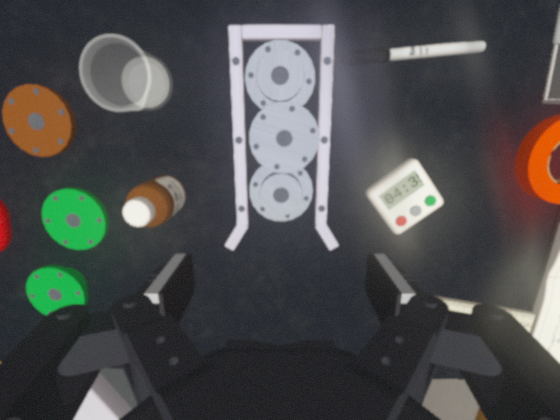

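All three lie in a row: bores at (280,75), (284,138), (281,195). Measure the spacing.

```bash
python3 - <<'E'
from h import *
T=Tw(); c=read_camera('wrist'); M=T@c['tool_from_camera']; g=c['image'].min(2)
pts=[]
for u,v in((280,75),(284,138),(281,195)):
    s=(g[v-14:v+15,u-14:u+15]<125).astype(np.uint8)
    n,l,st,ce=cv2.connectedComponentsWithStats(s); i=l[14,14]; pts.append(ce[i]+[u-14,v-14]); print(pts[-1],st[i])
p=ray(c,pts,25,M)[:,:2]; f=T[:2,:2]
r=ray(c,[(243,220),(318,220),(241,39),(323,39),(282,39)],10,M)[:,:2]
print('tool',np.round((p-T[:2,3])@f,1)); print('rails/stop',np.round((r-T[:2,3])@f,1)); print(np.linalg.norm(np.diff(p,axis=0),axis=1))
E
```

```text
[279.47368421  74.43274854] [  6   6  16  16 171]
[283.55652174 137.92173913] [  8   8  12  13 115]
[280.63157895 194.53508772] [  7   8  13  12 114]
tool [[   0.6 -111.4]
 [   4.5  -55.3]
 [   1.8    0.3]]
rails/stop [[ -39.    32.5]
 [  42.4   32.4]
 [ -35.  -144.2]
 [  40.8 -144.1]
 [   2.9 -144.1]]
[56.25613251 55.62506582]
```

```bash
python3 -c "
from station import *
print(sign_off())"
```

```text
the job is handed in; nothing more can be done
None
```

The three flanges are nested in the frame, hub up, hub down, hub up from the stop outwards, and the job is handed in. `sign_off()` reports no verdict.

I gripped the hub-down flange by its brim, carried it 3–4 mm above the bench into the frame and pushed it up against the set flange until about 9 N pushed back. I then gripped the hub-up flange by its hub and brought it in behind the same way, until about 14 N pushed back.

Last checks from the wrist camera, taken after release at about 17 s:

| Check | Measured | Required |
|---|---|---|
| Spacing, set flange to hub-down flange | 56.3 mm | under 60 mm |
| Spacing, hub-down flange to hub-up flange | 55.6 mm | under 60 mm |
| Sideways from the middle line | all within about 3 mm | within 12 mm |
| First (set) flange in from the open end | about 151 mm | at least 144 mm |
| Last (hub-up) flange in from the open end | about 40 mm | at least 30 mm |

- **Flatness:** I did not measure tilt or height separately. The touching spacings and the top view are what you would expect with all three lying flat.
- **Bystanders:** The timer, bottle, beaker and marker look undisturbed in the last picture. I did not measure whether they had moved.
- **Disagreement:** While I pushed the last flange, the arm's own position put it near x = 35 mm. That differs because the flange sat about 3 mm ahead of the tool centre in the grip, so I trust the camera reading.

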